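# Feed one bronze hub washer and push it to the inspection square

## Task

Press the red plunger of the washer feeder all the way down once and let it come back up, so that a single bronze washer slides out onto the steel delivery plate. Then, with the fingertips and without picking it up, push that washer sideways along the plate until it lies wholly inside the green square. Leave the other washers in the magazine, and do not disturb the nut, the thread gauge or the mirror.

Things in the scene. Friction and masses are not known exactly. Their poses are not given: they have to be found in the camera images.
- feeder: Washer feeder, fixed to the bench. Origin on the bench top below the magazine axis, z up; washers are ejected along its -x axis. Its 8 mm thick steel plate covers x -110 to +5 mm, y -190 to +190 mm in front, so the plate's top is at height 8 mm. Behind the magazine, x 25 to 101 mm, y -30 to +30 mm, is a blue housing, top 50 mm (54 mm at the collar under the plunger) above the bench
- magazine (a point): Axis of the clear square magazine at the height of the plate's top: x = 0, y = 0, z = 8 mm in the feeder's frame. The magazine is 46 mm (x) by 55 mm (y) outside, its front face at x = -23 mm, its top 44 mm above the bench
- outlet (a point): The spot on the plate's top where a full press leaves the centre of the ejected washer, at x = -55 mm, y = 0 in the feeder's frame (it slides a few mm either way)
- plunger (a joint): Travel of the plunger straight down, in m: 0 up (start), 0.028 fully down on a rigid stop. A spring (5 N at the start, 10 N at the bottom; friction brings the press to 20 N) brings it back up. It drives a tongue twice as far through the magazine and pushes out the lowest washer; only a full press brings it clear. Once it is up again, another press feeds a second washer
- plunger_top (a point): Centre of the top face of the red plunger cap (36 mm across, 10 mm thick), at x = 63 mm, y = 0 in the feeder's frame, 92 mm above the bench when up; moves with the plunger
- washer_1: The lowest washer of the stack, the one that is ejected: bronze, 36 mm outside, 13 mm bore, 10 mm thick, about 67 g, loose. Origin at the centre of its underside, z along its axis; starts in the magazine lying on the plate
- washer_2: Second washer, same make, lying on washer_1 in the magazine; it must stay in the magazine
- washer_3: Third, topmost washer, likewise
- green_pad: Green square painted on the plate, 84 mm by 84 mm, no height worth counting (top 8.6 mm above the bench), sides parallel to its x and y axes, which are parallel to the feeder's. Origin at its centre. It lies to the left or to the right of the outlet (110 to 142 mm from the feeder's x axis); the orange square lies on the other side
- orange_pad: Orange square painted on the plate, same size, on the other side of the outlet: not wanted
- nut: Blued steel hexagon nut, 36 mm across flats, 18 mm high, loose, on the bench in front of the plate; must not be disturbed
- pitch_gauge: Brass thread pitch gauge, loose, lying on the bench beside the housing: 80 mm by 18 mm by 12 mm case along its x, with three thin leaves fanned out at the +x end to x = 80 mm. Origin centre of its underside; must not be disturbed
- mirror: Inspection mirror, loose, lying on the bench on the other side of the housing: black rubber grip 100 mm by 18 mm by 16 mm from x = -100 mm to 0, thin rod, 48 mm round mirror head centred at x = 88 mm. Must not be disturbed
Not all that is in view belongs to the job. Leave any white look-alike of the washer_3 alone.

How it is judged (in metres and radians):
On the way, in this order (a step that is already met when the one before it is completed fails the run):
1. the plunger is pressed fully down (value of joint plunger above 0.026 m), for 0.02 s.
2. the plunger is back up and one washer lies clear of the magazine, not yet in the green square (value of joint plunger below 0.004 m and horizontal distance between washer_1 and magazine above 0.045 m), for 0.1 s.
3. the washer lies wholly inside the green square (x of washer_1 in the frame of green_pad between -0.024 and 0.024 m and y of washer_1 in the frame of green_pad between -0.024 and 0.024 m), for 0.2 s.
At the end, for the whole second after the job is handed in: The first washer lies flat and at rest on the plate, wholly inside the green square (its centre within 24 mm of the square's centre along both sides), the plunger is up again (within 4 mm), and the other two washers are in the magazine (within 8 mm of its axis) (all of step 3 and height (world z) of washer_1 below 0.012 m and angle between washer_1's own z axis and vertical below 0.1 rad and linear speed of washer_1 below 0.01 m/s and value of joint plunger below 0.004 m and horizontal distance between each of washer_2, washer_3 and magazine below 0.008 m); the robot touches nothing.
It fails at once if a washer is lifted off the plate (height (world z) of washer_1 above 0.02 m).
It fails at once if a second washer is fed or taken from the magazine (horizontal distance between any of washer_2, washer_3 and magazine above 0.012 m or height (world z) of washer_3 above 0.043 m).
It fails at once if the nut, the gauge or the mirror is moved more than 10 mm (distance of any of nut, pitch_gauge, mirror from where it was at the start of the episode above 0.01 m).
It also fails if it takes over 42 s, if anything falls off the work surface, if the arm or the gripper's body presses on something with over 40 N, if the wrist force passes 120 N, or if a joint passes its speed limit or range.

## Robot

A 6-joint arm with a two-finger parallel gripper is mounted at the origin on the work surface. World frame = base frame: x ahead of the robot, y to its left, z up, the work surface at z = 0. Lengths are in m, angles in degrees, forces in N, time in s.
With the tool pointing down it reaches from about 0.375 to 0.9 m from the base axis. Payload 3.1 kg.
Tool frame: the origin (TCP) lies midway between the tips of the shut fingers; the grasp point (between the pads) lies 19 mm behind it; x points along the fingers, y is the direction in which the jaws open and shut, and the axes are right-handed (so a half turn about x gives the same grasp; the last joint's range is limited). The gripper opens to 87 mm and grips with 3 to 60 N. Pads are 19 mm wide; open, the fingers measure 117 mm over their backs; the gripper's body (75 mm by 190 mm) begins 51 mm behind the grasp point.
Start: joints at [60.189, 30.224, 82.088, -0, 67.689, -10.227], TCP at [0.209, 0.589, 0.223] pointing down, gripper open.
Joint ranges: [-176.69, 176.69], [-43.24, 126.21], [12.49, 139.97], [-82, 262], [0, 151.66], [-163.58, 163.58]. Speed limits (degrees/s): [159.86, 159.86, 180, 180, 180, 180].

## Interface

Orientations are given as a 3x3 rotation matrix whose columns are the frame's x, y, z axes.
In Python, from rig import bot gives the robot as it stands.
- The arm moves only by the tool play_rows, never from a script. Its argument "motion" is a list of rows, each a list of 3 entries, a list of its own where there are three numbers: the shift along the tool's x, y, z in mm, then the turn, a rotation vector about the tool's x, y, z in degrees, then the opening, from 0 (shut) to 1 (fully open). A call has 1 to 8 rows; each row is the pose to reach, as a shift and turn from the pose commanded when the call began, along the tool's axes at that moment; what a row does not reach only later rows make up. A row lasts 1/10 s, in which the tool goes at most 50 mm and 8.59 degrees, less where a joint would pass 70% of its speed; a pose out of reach is approached as far as the arm can. A call with a gripper value outside its range is refused whole. The fingers move at their own pace and stop on an object; the grip force is fixed at half the most. Time passes only in rows, so rows that repeat a pose let the fingers close. It gives the time, the measured TCP pose, the force and the opening at its end, in the units of the state.
- bot.read_state(): the state, without advancing time (a new reading comes with each control period).
- bot.capture(name): name is "scene" or "top"; returns a dict with "img" (400x640x3 uint8, blue, green, red), "mtx" (3x3 intrinsics, pixels), "k1" (the pictures are not rectified: a ray, as slopes to the right and down, at radius r is drawn at 1 + k1 r^2 times it, then the intrinsics apply), "rvec" (rotation vector, rad) and "tvec" (3), from world to camera coordinates, as OpenCV has them. Camera axes: x right, y down, z forward; pixel columns grow to the right and rows downward; lengths in m; the calibration is good to about 2 mm. A picture is of the moment at which its call begins. There is no depth.
- bot.hand_in(): hands the job in, once; it reports no verdict.
The state is a dict: "time_s": time; "joint_positions": joint angles; "qvel": joint speeds; "tau": joint torques, N m; "position": TCP position; "tcp_rot": TCP orientation; "force": force on the tool from outside, world axes, zero at the start; "moment": the same for the moment, N m; "opening": opening from 0.0 (shut) to 1.0 (fully open).
Only numpy, scipy, OpenCV 4.12 (cv2) and the standard library are available. Lean on these libraries where they do the work, as an engineer would, in place of code of your own. Each camera call takes 0.05 s, during which the arm holds its last target.

## Working session

There is one attempt and no reset: what is moved stays moved. The work goes in short steps, Python scripts to look and compute and a tool call to move; the robot and the scene stay as the last step left them, time stands still between calls to the robot, and variables do not carry over. Pictures are saved under pics/ and viewed, and the job is handed in when it is done.

Besides the shell and the picture viewer there is one more tool, called after "Emit:" by a JSON object that holds its "fn" and its "kwargs". play_rows: Moves the arm, as the interface text tells. Its arguments: {"type":"object","properties":{"motion":{"type":"array"}},"required":["motion"]}

```bash
mkdir -p pics; ls; python3 - <<'E'
from rig import bot
import cv2
s=bot.read_state()
for k,v in s.items(): print(k,v)
for n in("scene","top"):
    c=bot.capture(n); cv2.imwrite(f"pics/{n}0.png",c["img"])
    print(n,c["mtx"],c["k1"],c["rvec"],c["tvec"])
E
```

```text
pics
time_s 0.0
joint_positions [ 6.01882096e+01  3.02790624e+01  8.21548437e+01 -1.62133634e-03
  6.76886306e+01 -1.02264174e+01]
qvel [ 0.06074     0.02235871 -0.01104938  0.0320116   0.00159614  0.01219389]
tau [-2.45559793e-03 -4.40048826e+01 -1.76587880e+01  6.32289983e-02
  5.81479899e-02 -1.44207370e-04]
position [0.20911559 0.58821768 0.22157916]
tcp_rot [[-1.04052854e-03  3.35199818e-01  9.42146485e-01]
 [-1.86865677e-03  9.42144699e-01 -3.35201246e-01]
 [-9.99997713e-01 -2.10933487e-03 -3.53955038e-04]]
force [0.2167205  0.16253356 0.11775578]
moment [-0.01064995 -0.01494108  0.00370638]
opening 1.0005457138825034
scene [[440.04565301   0.         316.28356147]
 [  0.         440.04565301 195.31416063]
 [  0.           0.           1.        ]] -0.044394818990655706 [ 2.15203413  1.37240593 -0.46791791] [-0.26448911 -0.3683956   1.14831568]
top [[428.36072092   0.         321.76007998]
 [  0.         428.36072092 195.50851902]
 [  0.           0.           1.        ]] 0.003332710468969143 [ 2.14990809 -2.18302957  0.13869279] [0.04730145 0.59778587 0.93031289]
```

View pics/scene0.png

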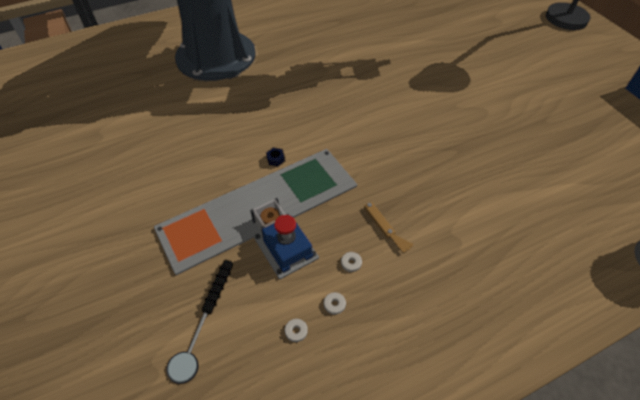

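View pics/top0.png

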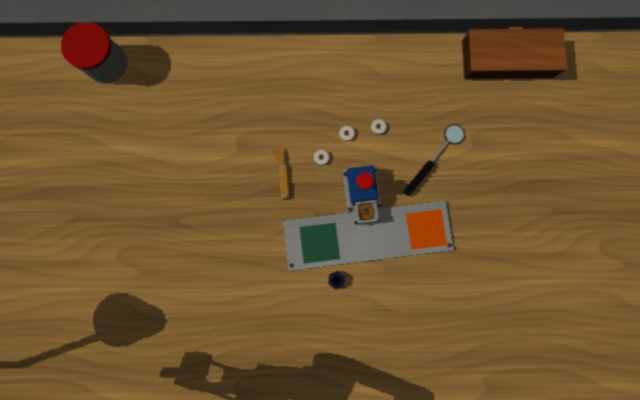

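The scene view shows the plate, with the orange square at (192,234) and the green one at (308,180). The red cap is at (286,224), the nut at (276,157), the gauge at (388,228) and the mirror at (183,366). In the top view green is at (320,243), orange at (427,229) and the cap at (365,181). Next I'll enlarge crops of both.

```bash
python3 - <<'E'
import cv2
a=cv2.imread("pics/top0.png")[140:300,265:465]; cv2.imwrite("pics/top0c.png",cv2.resize(a,None,fx=4,fy=3.75 if 0 else 4,interpolation=cv2.INTER_CUBIC)[:600])
b=cv2.imread("pics/scene0.png")[140:290,150:350]; cv2.imwrite("pics/scene0c.png",cv2.resize(b,None,fx=4,fy=4,interpolation=cv2.INTER_CUBIC))
E
```

```text
(no output)
```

View pics/top0c.png

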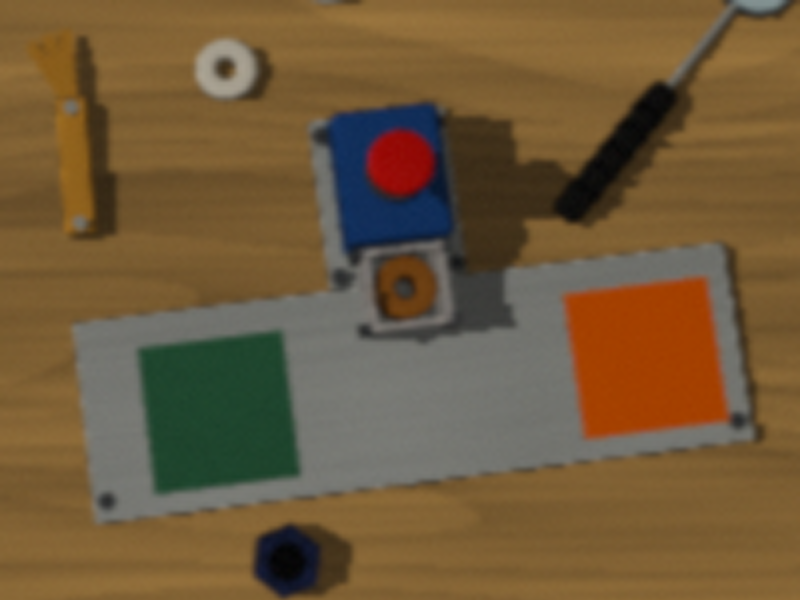

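View pics/scene0c.png

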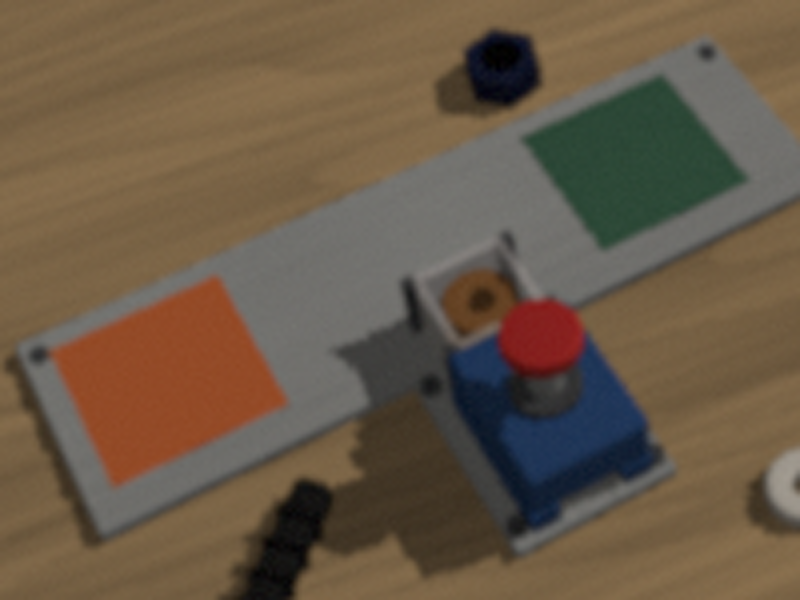

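```bash
cat > h.py <<'E'
import numpy as np, cv2, pickle
from rig import bot
def proj(c,P):
    return cv2.projectPoints(np.asarray(P,float).reshape(-1,3),c["rvec"],c["tvec"],c["mtx"],np.array([c["k1"],0,0,0]))[0].reshape(-1,2)
def ray(c,uv,z):
    n=cv2.undistortPoints(np.asarray(uv,float).reshape(-1,1,2),c["mtx"],np.array([c["k1"],0,0,0])).reshape(-1,2)
    R=cv2.Rodrigues(c["rvec"])[0]; o=-R.T@np.ravel(c["tvec"])
    d=np.c_[n,np.ones(len(n))]@R
    return o+d*((z-o[2])/d[:,2])[:,None]
def crop(uv,off,f=4): return (np.asarray(uv,float)+.5)/f-.5+np.array(off)
E
python3 - <<'E'
from h import *
ct=bot.capture("top"); cs=bot.capture("scene")
pickle.dump((ct,cs),open("cal.pkl","wb"))
T={'plate':[(73,325),(98,523),(755,440),(725,243)],'green':[(138,348),(282,332),(300,475),(156,493)],'orange':[(565,293),(708,277),(728,422),(584,438)]}
S={'orange':[(52,352),(220,277),(287,403),(115,487)],'green':[(524,137),(662,76),(746,180),(602,248)]}
for nm,c,D,o in(("top",ct,T,(265,140)),("scene",cs,S,(150,140))):
    for k,v in D.items():
        p=ray(c,crop(v,o),.008)[:,:2]; print(nm,k,p.round(4).tolist(),p.mean(0).round(4),np.linalg.norm(p-np.roll(p,-1,0),axis=1).round(4))
print("cap",ray(ct,crop([(401,163)],(265,140)),.092),ray(cs,crop([(542,335)],(150,140)),.092))
print("magtop",ray(ct,crop([(363,256),(372,335),(455,323),(446,245)],(265,140)),.044).mean(0))
print("nut",ray(ct,crop([(287,560)],(265,140)),.018),ray(cs,crop([(502,52)],(150,140)),.018))
print("washer",ray(ct,crop([(406,288)],(265,140)),.038),ray(cs,crop([(480,300)],(150,140)),.038))
print("gauge tip/mirror grip",ray(ct,crop([(80,225),(570,210),(665,90)],(265,140)),.012))
E
```

```text
top plate [[0.5442, 0.1281], [0.4318, 0.1145], [0.4725, -0.2613], [0.586, -0.2498]] [ 0.5086 -0.0671] [0.1132 0.378  0.1141 0.3802]
top green [[0.5304, 0.0909], [0.5383, 0.0081], [0.4568, -0.0006], [0.4481, 0.0815]] [0.4934 0.045 ] [0.0832 0.082  0.0825 0.0829]
top orange [[0.5583, -0.1557], [0.5664, -0.2389], [0.483, -0.2463], [0.4752, -0.1634]] [ 0.5207 -0.2011] [0.0836 0.0837 0.0833 0.0835]
scene orange [[0.4863, -0.2479], [0.4778, -0.1648], [0.5588, -0.1569], [0.5683, -0.2388]] [ 0.5228 -0.2021] [0.0835 0.0813 0.0824 0.0826]
scene green [[0.4583, -0.0005], [0.4501, 0.08], [0.5306, 0.0886], [0.5389, 0.0072]] [0.4945 0.0438] [0.081  0.081  0.0819 0.081 ]
cap [[ 0.62281632 -0.05344738  0.092     ]] [[ 0.62732964 -0.05519399  0.092     ]]
magtop [ 0.55888675 -0.06144103  0.044     ]
nut [[0.41014886 0.00822124 0.018     ]] [[0.40812126 0.00820391 0.018     ]]
washer [[ 0.56029179 -0.06048329  0.038     ]] [[ 0.56328804 -0.06233098  0.038     ]]
gauge tip/mirror grip [[ 0.60150165  0.12343928  0.012     ]
 [ 0.60607498 -0.15965888  0.012     ]
 [ 0.67576729 -0.2179212   0.012     ]]
```

Sizes check out: pads are about 83 mm, the plate 379×114 mm, and the feeder origin and cap agree to about 2 mm. The feeder sits at about (0.562, -0.061) with yaw 6.35°, and the green square is 113 mm to +y. Of the ring-shaped things, the bronze stack in the magazine at top (367,212) is the real one. The three white rings at (322,157), (347,133) and (379,127) are decoys, and the crop confirms this.

First move: go towards the cap and turn so the jaws lie along the feeder's y.

Emit:
{"fn": "play_rows", "kwargs": {"motion": [[[2, -29, 38], [-6, 0, 0], 0], [[4, -58, 76], [-12, 0, 0], 0], [[6, -87, 114], [-18, 0, 0], 0], [[8, -116, 152], [-24, 0, 0], 0], [[10, -145, 190], [-26, 0, 0], 0], [[10, -175, 228], [-26, 0, 0], 0], [[10, -204, 265], [-26, 0, 0], 0], [[10, -233, 303], [-26, 0, 0], 0]]}}

```text
time_s: 1.0
position: [0.4174, 0.2661, 0.2126]
tcp_rot: [[-0.0, -0.112, 0.994], [0.0, 0.994, 0.112], [-1.0, 0.0, 0.0]]
force: [0.5, -0.5, 0.6]
opening: 0.357
```

```bash
cat >> h.py <<'E'
psi=np.deg2rad(6.35); XF=np.array([np.cos(psi),np.sin(psi),0]); YF=np.array([-np.sin(psi),np.cos(psi),0]); O=np.array([0.5618,-0.0613,0])
def F(x,y,z): return O+XF*x/1e3+YF*y/1e3+np.array([0,0,z/1e3])
def delta(x,y,z):
    s=bot.read_state(); R=np.array(s["tcp_rot"]); p=np.array(s["position"])
    print("t",s["time_s"],"p",p.round(4),"feeder",((p-O)@np.c_[XF,YF,[0,0,1]]*1e3).round(1),"F",np.round(s["force"],1),"op",round(s["opening"],2))
    D=np.c_[[0,0,-1.],YF,np.cross([0,0,-1.],YF)]
    print("shift mm",(R.T@(F(x,y,z)-p)*1e3).round(1),"turn",np.rad2deg(cv2.Rodrigues(R.T@D)[0].ravel()).round(2))
E
python3 -c "
from h import *
delta(63,0,130)"
```

```text
t 1.0 p [0.4174 0.2661 0.2126] feeder [-107.3  341.3  212.6] F [ 0.5 -0.5  0.6] op 0.36
shift mm [  82.5 -341.5  169.8] turn [ 0.07  0.   -0.01]
```

Emit:
{"fn": "play_rows", "kwargs": {"motion": [[[10, -43, 21], [0, 0, 0], 0], [[20, -86, 42], [0, 0, 0], 0], [[30, -129, 64], [0, 0, 0], 0], [[40, -172, 85], [0, 0, 0], 0], [[50, -214, 106], [0, 0, 0], 0], [[58, -257, 127], [0, 0, 0], 0], [[62, -300, 149], [0, 0, 0], 0], [[66, -341, 170], [0, 0, 0], 0]]}}

```text
time_s: 1.8
position: [0.6246, -0.0541, 0.146]
tcp_rot: [[-0.0, -0.111, 0.994], [0.0, 0.994, 0.111], [-1.0, 0.0, -0.0]]
force: [0.4, 0.3, 1.0]
opening: 0.005
```

```bash
python3 -c "
from h import *
delta(63,0,100)"
```

```text
t 1.8 p [ 0.6246 -0.0541  0.146 ] feeder [ 63.2   0.2 146. ] F [0.4 0.3 1. ] op 0.01
shift mm [46.  -0.2 -0.2] turn [ 0.03 -0.02 -0.02]
```

Go down to 4 mm above the cap, then look.

Emit:
{"fn": "play_rows", "kwargs": {"motion": [[[20, 0, 0], [0, 0, 0], 0], [[40, 0, 0], [0, 0, 0], 0], [[48, 0, 0], [0, 0, 0], 0], [[48, 0, 0], [0, 0, 0], 0]]}}

```text
time_s: 2.2
position: [0.6227, -0.0517, 0.0971]
tcp_rot: [[-0.003, -0.112, 0.994], [0.001, 0.994, 0.112], [-1.0, 0.001, -0.003]]
force: [-0.9, 0.8, 0.8]
opening: 0.006
```

```bash
python3 - <<'E'
from h import *
delta(63,0,64)
c=bot.capture("scene"); cv2.imwrite("pics/s1.png",cv2.resize(c["img"][140:290,150:350],None,fx=4,fy=4,interpolation=cv2.INTER_CUBIC))
c=bot.capture("top"); cv2.imwrite("pics/t1.png",cv2.resize(c["img"][140:290,265:465],None,fx=4,fy=4,interpolation=cv2.INTER_CUBIC))
E
```

```text
t 2.2 p [ 0.6227 -0.0517  0.0971] feeder [61.5  2.8 97.1] F [-0.9  0.8  0.8] op 0.01
shift mm [33.1 -2.8  1.6] turn [ 0.07 -0.19 -0.07]
```

View pics/s1.png

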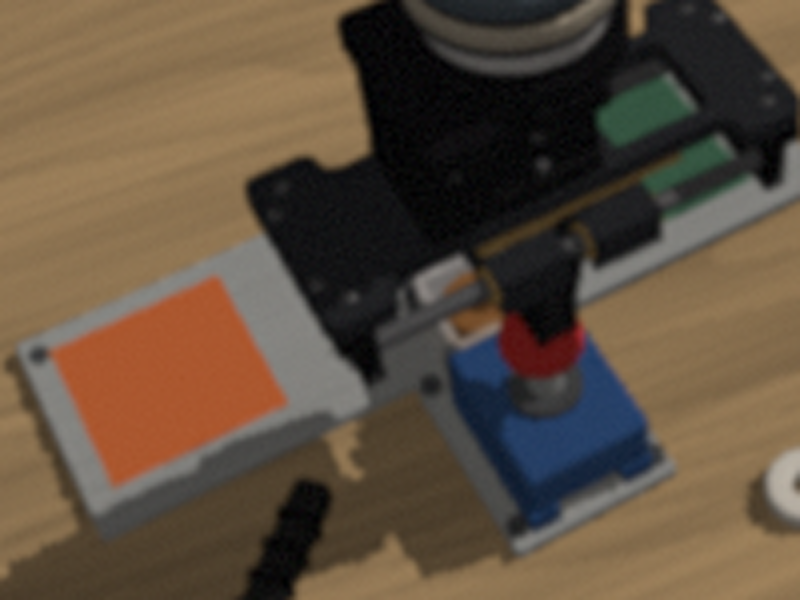

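The fingertip is centred over the red cap, at about crop (541,325). I'll press in stages and watch the force.

Emit:
{"fn": "play_rows", "kwargs": {"motion": [[[4, -1, 1], [0, 0, 0], 0], [[8, -2, 1], [0, 0, 0], 0], [[12, -2, 1], [0, 0, 0], 0], [[16, -2, 1], [0, 0, 0], 0], [[20, -2, 1], [0, 0, 0], 0], [[24, -2, 1], [0, 0, 0], 0], [[28, -2, 1], [0, 0, 0], 0], [[31, -2, 1], [0, 0, 0], 0]]}}

```text
time_s: 3.1
position: [0.6262, -0.0537, 0.07]
tcp_rot: [[0.003, -0.112, 0.994], [-0.0, 0.994, 0.112], [-1.0, -0.001, 0.003]]
force: [-1.6, 2.7, 12.8]
opening: 0.007
```

Emit:
{"fn": "play_rows", "kwargs": {"motion": [[[2, 0, 0], [0, 0, 0], 0], [[4, 0, 0], [0, 0, 0], 0], [[6, 0, 0], [0, 0, 0], 0], [[6, 0, 0], [0, 0, 0], 0]]}}

```text
time_s: 3.5
position: [0.6262, -0.0537, 0.0644]
tcp_rot: [[0.003, -0.112, 0.994], [-0.0, 0.994, 0.112], [-1.0, -0.001, 0.003]]
force: [-2.0, 1.2, 12.9]
opening: 0.007
```

Emit:
{"fn": "play_rows", "kwargs": {"motion": [[[1, 0, 0], [0, 0, 0], 0], [[2, 0, 0], [0, 0, 0], 0], [[2, 0, 0], [0, 0, 0], 0]]}}

```text
time_s: 3.8
position: [0.6262, -0.0537, 0.0643]
tcp_rot: [[0.003, -0.112, 0.994], [-0.001, 0.994, 0.112], [-1.0, -0.001, 0.003]]
force: [-4.6, 1.6, 22.3]
opening: 0.006
```

Emit:
{"fn": "play_rows", "kwargs": {"motion": [[[1, 0, 0], [0, 0, 0], 0], [[2, 0, 0], [0, 0, 0], 0], [[2, 0, 0], [0, 0, 0], 0]]}}

```text
time_s: 4.1
position: [0.6263, -0.0537, 0.0642]
tcp_rot: [[0.004, -0.112, 0.994], [-0.001, 0.994, 0.112], [-1.0, -0.001, 0.004]]
force: [-8.6, 2.2, 31.7]
opening: 0.003
```

The height holds at 64.2 mm while the force climbs to 32 N, so the plunger is on its stop. Now raise it smoothly.

Emit:
{"fn": "play_rows", "kwargs": {"motion": [[[-6, 0, 0], [0, 0, 0], 0], [[-12, 0, 0], [0, 0, 0], 0], [[-18, 0, 0], [0, 0, 0], 0], [[-24, 0, 0], [0, 0, 0], 0], [[-32, 0, 0], [0, 0, 0], 0], [[-45, 0, 0], [0, 0, 0], 0], [[-70, 0, 0], [0, 0, 0], 0], [[-100, 0, 0], [0, 0, 0], 0]]}}

```text
time_s: 4.9
position: [0.6234, -0.054, 0.1571]
tcp_rot: [[-0.005, -0.112, 0.994], [0.001, 0.994, 0.112], [-1.0, 0.001, -0.005]]
force: [1.1, 0.4, 0.5]
opening: 0.007
```

```bash
python3 - <<'E'
from h import *
delta(-55,0,160)
for n,o in(("scene",(150,140)),("top",(265,140))):
    c=bot.capture(n); cv2.imwrite(f"pics/{n}2.png",cv2.resize(c["img"][o[1]:o[1]+150,o[0]:o[0]+200],None,fx=4,fy=4,interpolation=cv2.INTER_CUBIC))
E
```

```text
t 4.9 p [ 0.6234 -0.054   0.1571] feeder [ 62.    0.5 157.1] F [1.1 0.4 0.5] op 0.01
shift mm [  -2.4   -0.4 -117. ] turn [ 0.06 -0.27 -0.07]
```

View pics/scene2.png

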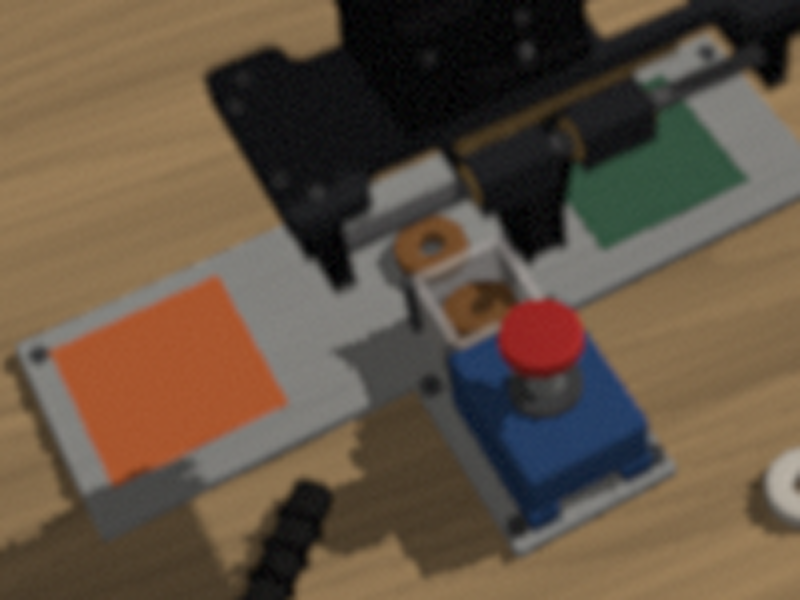

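View pics/top2.png

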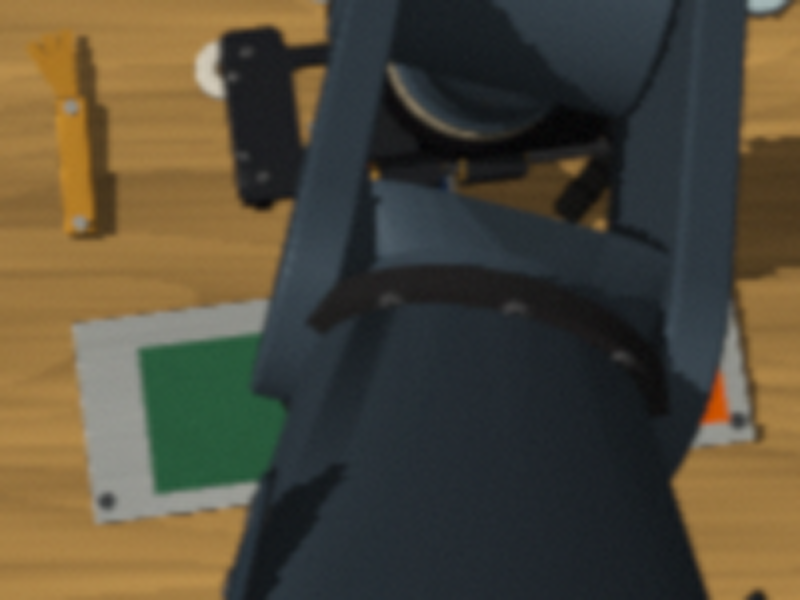

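The scene crop shows the washer ejected at about (431,243), the cap fully up at (542,335), and two washers still in the magazine. The arm blocks the top view.

```bash
python3 - <<'E'
from h import *
ct,cs=pickle.load(open("cal.pkl","rb"))
for z,uv in((.018,(431,242)),(.013,(430,246))):
    p=ray(cs,crop([uv],(150,140)),z); print(((p-O)@np.c_[XF,YF,[0,0,1]]*1e3).round(1))
E
```

```text
[[-53.9  -0.5  18. ]]
[[-55.7  -0.8  13. ]]
```

Emit:
{"fn": "play_rows", "kwargs": {"motion": [[[0, 0, -30], [0, 0, 0], 0.7], [[0, 0, -60], [0, 0, 0], 0.7], [[0, 0, -90], [0, 0, 0], 0.7], [[0, 0, -118], [0, 0, 0], 0.7], [[30, 0, -118], [0, 0, 0], 0.7], [[60, 0, -118], [0, 0, 0], 0.7], [[80, 0, -118], [0, 0, 0], 0.7], [[80, 0, -118], [0, 0, 0], 0.7]]}}

```text
time_s: 5.8
position: [0.5049, -0.0665, 0.0748]
tcp_rot: [[-0.008, -0.112, 0.994], [0.002, 0.994, 0.112], [-1.0, 0.003, -0.007]]
force: [0.0, -0.5, 0.9]
opening: 0.638
```

```bash
python3 - <<'E'
from h import *
delta(-56,0,13)
for n,o in(("scene",(150,140)),):
    c=bot.capture(n); cv2.imwrite(f"pics/{n}3.png",cv2.resize(c["img"][o[1]-20:o[1]+130,o[0]:o[0]+200],None,fx=4,fy=4,interpolation=cv2.INTER_CUBIC))
E
```

```text
t 5.8 p [ 0.5049 -0.0665  0.0748] feeder [-57.1   1.1  74.8] F [ 0.  -0.5  0.9] op 0.64
shift mm [61.8 -1.4  1.6] turn [ 0.06 -0.42 -0.19]
```

View pics/scene3.png

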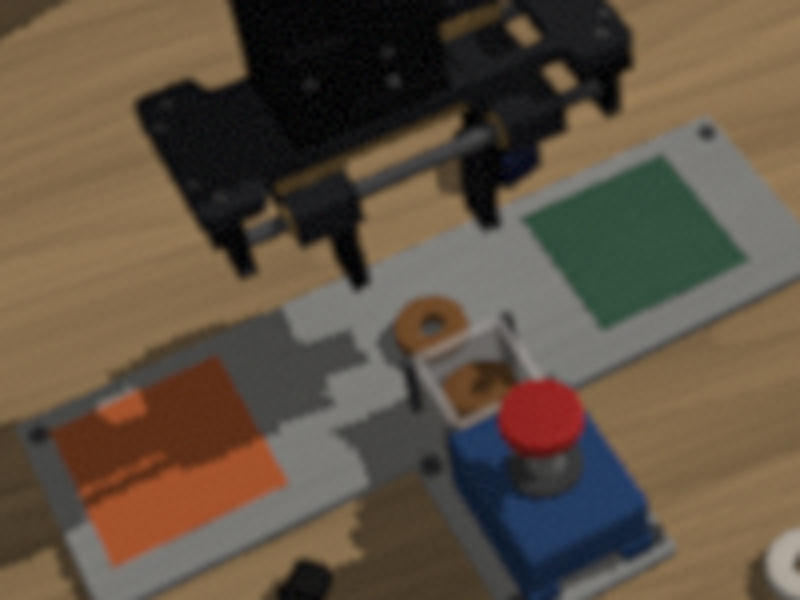

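The fingertips are at about (358,283) and (488,225), either side of the washer at (431,322) in the image. Descend.

Emit:
{"fn": "play_rows", "kwargs": {"motion": [[[15, -1, 1], [0, 0, 0], 0.7], [[30, -1, 1], [0, 0, 0], 0.7], [[45, -1, 1], [0, 0, 0], 0.7], [[55, -1, 1], [0, 0, 0], 0.7], [[60, -1, 1], [0, 0, 0], 0.7], [[60, -1, 1], [0, 0, 0], 0.7]]}}

```text
time_s: 6.45
position: [0.5089, -0.0681, 0.0175]
tcp_rot: [[-0.0, -0.112, 0.994], [0.0, 0.994, 0.112], [-1.0, 0.0, -0.0]]
force: [1.0, -1.0, -0.9]
opening: 0.698
```

```bash
python3 - <<'E'
from h import *
delta(-56,0,13)
for n,o in(("scene",(150,140)),):
    c=bot.capture(n); cv2.imwrite(f"pics/{n}4.png",cv2.resize(c["img"][o[1]-20:o[1]+130,o[0]:o[0]+200],None,fx=4,fy=4,interpolation=cv2.INTER_CUBIC))
E
```

```text
t 6.45 p [ 0.5089 -0.0681  0.0175] feeder [-53.3  -0.9  17.5] F [ 1.  -1.  -0.9] op 0.7
shift mm [ 4.5  0.9 -2.7] turn [ 0.07 -0.02 -0.01]
```

View pics/scene4.png

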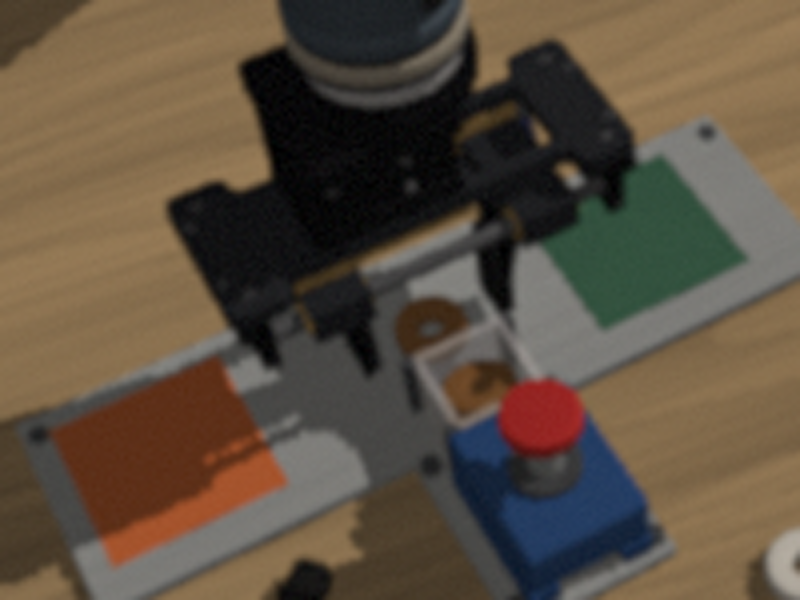

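Both fingertips straddle the washer on the plate. Lower 5 mm and start pushing along +y with the rear fingertip.

Emit:
{"fn": "play_rows", "kwargs": {"motion": [[[5, 0, -2], [0, 0, 0], 0.7], [[5, 0, -2], [0, 0, 0], 0.7], [[5, 6, -2], [0, 0, 0], 0.7], [[5, 12, -2], [0, 0, 0], 0.7], [[5, 18, -2], [0, 0, 0], 0.7], [[5, 25, -2], [0, 0, 0], 0.7], [[5, 32, -2], [0, 0, 0], 0.7], [[5, 40, -2], [0, 0, 0], 0.7]]}}

```text
time_s: 7.3
position: [0.5026, -0.028, 0.0127]
tcp_rot: [[0.001, -0.112, 0.994], [-0.0, 0.994, 0.112], [-1.0, -0.0, 0.0]]
force: [-0.6, -2.0, 0.0]
opening: 0.703
```

```bash
python3 - <<'E'
from h import *
delta(-56,125,13)
for n,o in(("scene",(150,140)),):
    c=bot.capture(n); cv2.imwrite(f"pics/{n}5.png",cv2.resize(c["img"][o[1]-20:o[1]+130,o[0]:o[0]+200],None,fx=4,fy=4,interpolation=cv2.INTER_CUBIC))
E
```

```text
t 7.3 p [ 0.5026 -0.028   0.0127] feeder [-55.1  39.7  12.7] F [-0.6 -2.   0. ] op 0.7
shift mm [-0.4 85.3 -0.8] turn [0.08 0.03 0.02]
```

View pics/scene5.png

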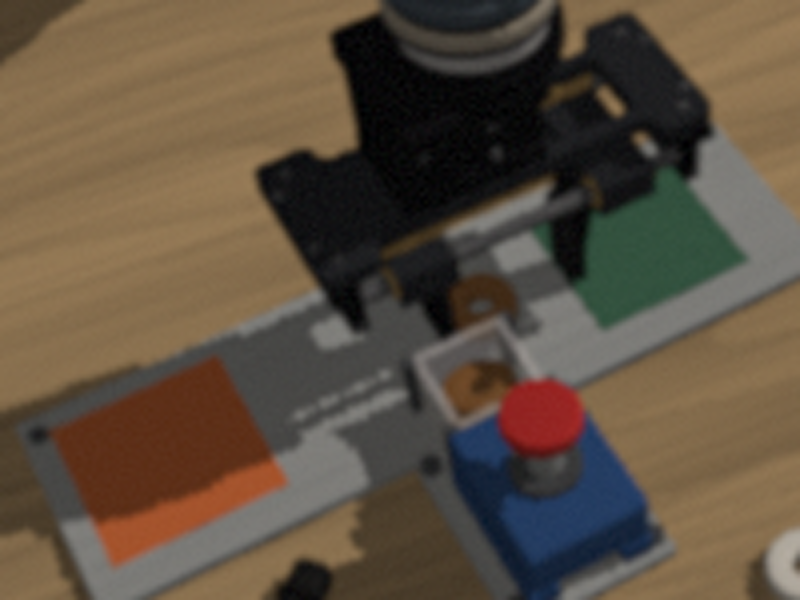

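The washer now sits at crop (484,300), against the rear finger and moving along, with a push force of 2 N. Continue.

Emit:
{"fn": "play_rows", "kwargs": {"motion": [[[0, 7, 0], [0, 0, 0], 0.7], [[0, 14, 0], [0, 0, 0], 0.7], [[0, 21, 0], [0, 0, 0], 0.7], [[0, 28, 0], [0, 0, 0], 0.7], [[0, 35, 0], [0, 0, 0], 0.7], [[0, 42, 0], [0, 0, 0], 0.7], [[0, 49, 0], [0, 0, 0], 0.7], [[0, 55, 0], [0, 0, 0], 0.7]]}}

```text
time_s: 8.15
position: [0.4962, 0.0268, 0.0125]
tcp_rot: [[-0.0, -0.112, 0.994], [0.0, 0.994, 0.112], [-1.0, 0.0, -0.0]]
force: [0.6, -1.7, -0.5]
opening: 0.698
```

Emit:
{"fn": "play_rows", "kwargs": {"motion": [[[0, 6, 0], [0, 0, 0], 0.7], [[0, 12, 0], [0, 0, 0], 0.7], [[0, 17, 0], [0, 0, 0], 0.7], [[0, 22, 0], [0, 0, 0], 0.7], [[0, 26, 0], [0, 0, 0], 0.7], [[0, 29, 0], [0, 0, 0], 0.7], [[0, 30, 0], [0, 0, 0], 0.7], [[0, 30, 0], [0, 0, 0], 0.7]]}}

```text
time_s: 8.95
position: [0.4928, 0.0561, 0.0125]
tcp_rot: [[-0.0, -0.112, 0.994], [0.0, 0.994, 0.112], [-1.0, 0.0, -0.0]]
force: [0.0, -0.4, 0.5]
opening: 0.698
```

```bash
python3 - <<'E'
from h import *
delta(-56,125,13)
for n,o in(("scene",(200,100)),("top",(265,160))):
    c=bot.capture(n); cv2.imwrite(f"pics/{n}6.png",cv2.resize(c["img"][o[1]:o[1]+150,o[0]:o[0]+200],None,fx=4,fy=4,interpolation=cv2.INTER_CUBIC))
E
```

```text
t 8.95 p [0.4928 0.0561 0.0125] feeder [-55.6 124.3  12.5] F [ 0.  -0.4  0.5] op 0.7
shift mm [-0.5  0.7 -0.4] turn [ 0.07 -0.02 -0.01]
```

View pics/scene6.png

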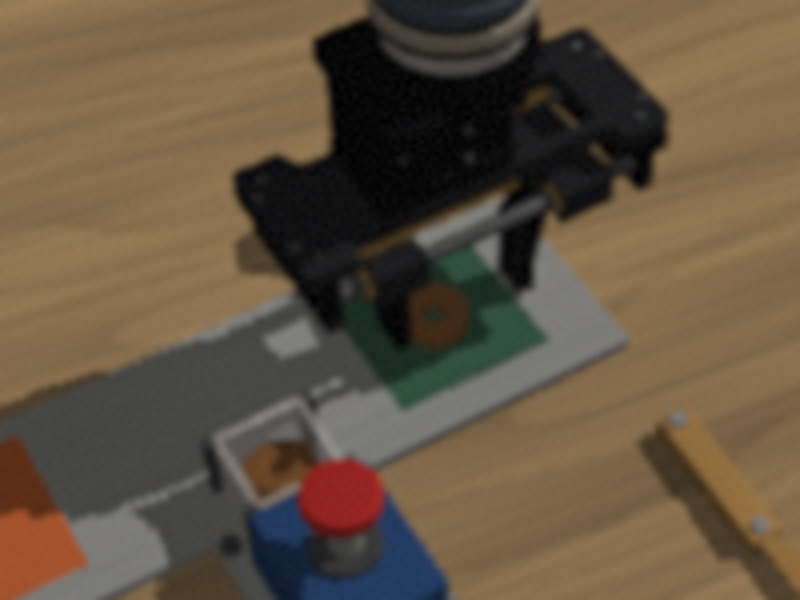

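The washer at crop (438,315) lies in the middle of the green square. Back the finger off 10 mm, then lift.

Emit:
{"fn": "play_rows", "kwargs": {"motion": [[[0, -4, 0], [0, 0, 0], 0.7], [[0, -9, 0], [0, 0, 0], 0.7], [[0, -10, 0], [0, 0, 0], 0.7], [[-15, -10, 0], [0, 0, 0], 0.7], [[-40, -10, 0], [0, 0, 0], 0.7], [[-80, -10, 0], [0, 0, 0], 0.7], [[-120, -10, 0], [0, 0, 0], 0.7], [[-160, -10, 0], [0, 0, 0], 0.7]]}}

```text
time_s: 9.85
position: [0.4936, 0.0458, 0.1739]
tcp_rot: [[-0.001, -0.111, 0.994], [0.0, 0.994, 0.111], [-1.0, 0.0, -0.001]]
force: [1.0, -1.2, -0.7]
opening: 0.699
```

Emit:
{"fn": "play_rows", "kwargs": {"motion": [[[0, 40, 0], [0, 0, 0], 0.7], [[0, 80, 0], [0, 0, 0], 0.7], [[0, 120, 0], [0, 0, 0], 0.7], [[0, 160, 0], [0, 0, 0], 0.7], [[0, 200, 0], [0, 0, 0], 0.7], [[0, 240, 0], [0, 0, 0], 0.7], [[0, 270, 0], [0, 0, 0], 0.7], [[0, 270, 0], [0, 0, 0], 0.7]]}}

```text
time_s: 10.65
position: [0.4633, 0.3175, 0.1725]
tcp_rot: [[0.001, -0.116, 0.993], [0.001, 0.993, 0.116], [-1.0, 0.001, 0.001]]
force: [0.3, -0.5, -0.6]
opening: 0.702
```

```bash
python3 - <<'E'
from h import *
delta(-56,125,13)
for n,o in(("scene",(200,100)),("top",(265,140))):
    c=bot.capture(n); cv2.imwrite(f"pics/{n}7.png",c["img"]); cv2.imwrite(f"pics/{n}7c.png",cv2.resize(c["img"][o[1]:o[1]+150,o[0]:o[0]+200],None,fx=4,fy=4,interpolation=cv2.INTER_CUBIC))
E
```

```text
t 10.65 p [0.4633 0.3175 0.1725] feeder [-56.  387.4 172.5] F [ 0.3 -0.5 -0.6] op 0.7
shift mm [ 159.2 -262.6   -1.5] turn [ 0.29  0.05 -0.08]
```

View pics/scene7c.png

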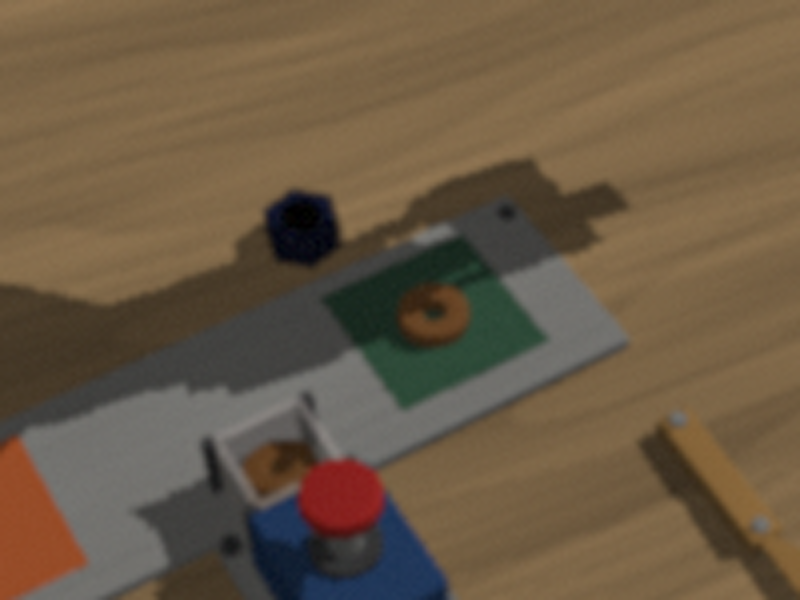

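View pics/top7c.png

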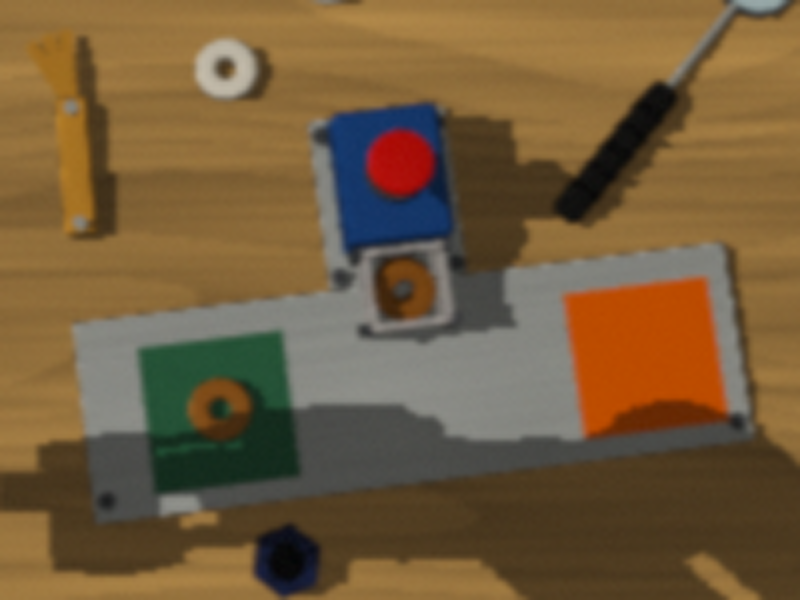

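In the top crop the washer is at (220,408) and the square's centre at (219,412), so they are only a few mm apart. The nut (287,560), gauge, mirror and cap are where they started, and the stack at (404,289) is still in the magazine.

```bash
python3 - <<'E'
from h import *
ct,cs=pickle.load(open("cal.pkl","rb"))
p=ray(ct,crop([(220,408)],(265,140)),.018); g=ray(ct,crop([(138,348),(282,332),(300,475),(156,493)],(265,140)),.008).mean(0)
print(((p-g)@np.c_[XF,YF]*1e3).round(1))
print(bot.hand_in())
E
```

```text
[[ 1.9 -0.7]]
the job is handed in; nothing more can be done
None
```

I pressed the plunger once to its stop: the tip held at 64.2 mm while the force rose to 32 N. Letting it back up ejected one bronze washer near the outlet. I then pushed that washer along the plate with one fingertip (about 2 N, never lifted) into the green square, backed off and moved clear. I handed in at about 11 s of the 42 s allowed, and the hand-in gives no verdict.

- **Washer:** in the last top picture it lies flat, about (1.9, -0.7) mm from the centre of the green square, where 24 mm is allowed.
- **Feeder:** the plunger cap is back up and two washers remain in the magazine, within about 1 mm of where the stack appeared at the start.
- **Other objects:** the nut, gauge and mirror show no visible movement, and the robot touches nothing.
- **Disagreements:** the two cameras differed by 1–5 mm on the points I measured in both, most on the cap. No check failed.

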